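Rock the battery pack into its charging cradle

TASK

Put the hand mixer's battery pack on charge: take the black and orange pack, set its brass-contact end down into the bay of the white charging cradle first, pushing the sprung contacts back, then rock the other end down until the pack drops flat on the bay's floor. Press it home gently, feeling for the floor rather than forcing it (the cradle may break at more than about 25 N), let go of it, and leave the other things on the worktop where they are.

Things in the scene. Friction and masses are not known exactly. Their poses are not given: they have to be found in the camera images.
- pack_center (a point): centre (half-way up) of the loose battery pack, a black block 72 mm long (x), 38 mm wide (y), 40 mm high (z) with 2 mm rounded edges, 0.2 to 0.35 kg, standing upright on the worktop. Its -x end carries three brass contacts low on the end face; its +x end has an orange cap. z is up.
- pack_toe (a point): middle of the lower edge of the pack's contact end, 36 mm in -x and 20 mm below pack_center in the pack's frame; same axes as the pack.
- bay_floor (a point): where the centre of the charging cradle's bay floor is with its tray at mid-travel, 12 mm above the worktop; x along the bay, z up. The white tray (124 x 66 mm, rim 28 mm above the worktop) is clamped on a fixed grey bed (150 x 80 mm) up to 9 mm to either side of mid along x: an unknown shift that this point, bay_mouth and bay_end do not show and that must be felt or seen.
- bay_mouth (a point): centre of the open top of the bay (tray at mid), 16 mm above its floor; axes as bay_floor. Side walls 40 mm apart (1 mm of play each side of the pack), 13 mm thick, with 3 mm sloped lead-ins, cut down to 8 mm above the floor for x from -16 to +16 mm as finger room. The upper 24 mm of the seated pack stand above the rim; it lies level, contact end to -x, axes along these.
- bay_end (a point): middle of the rim of the tray's end wall (tray at mid), 36 mm to +x of bay_floor and 16 mm above the floor, with a 2 mm sloped lead-in; the pack's orange end comes down here last. Seated, the pack touches this wall and the sled is 5 mm back. The sled's spring pinches the pack, so it can hang a few mm up by friction until pressed down with some 5 to 15 N.
- contact_sled (a joint): black sprung sled with brass contacts, the tray's -x end: 34 mm wide, flat top, 15.5 mm high, face at x = -31 mm (tray at mid) when free, so the free bay (67 mm) is shorter than the pack. Value: metres pushed back to -x in the tray, 0 free, 0.011 stop; 4 N at 0, 8.4 N at the stop. The tilted pack must push it back about 7 to 10 mm before the orange end clears the end wall.
Not all that is in view belongs to the job. Of the things like the part that bears pack_center, leave any that is blue; of the rest the larger one is meant.

How it is judged:
By the outcome, as a careful person would: the job done as asked, in the order asked, and still so for the second after the job is handed in, with the robot touching nothing.
It also fails if it takes over 56 s, if anything falls off the work surface, if the arm or the gripper's body presses on something with over 40 N, if the wrist force passes 120 N, or if a joint passes its speed limit or range.

ROBOT

A 7-joint arm with a two-finger parallel gripper is mounted at the origin on a cart in front of the work surface, level with it; the furniture and walls round the work are solid. World frame = base frame: x ahead of the robot, y to its left, z up, the work surface at z = 0. Lengths are in m, angles in degrees, forces in N, time in s.
With the tool pointing down it reaches from about 0.425 to 0.875 m from the base axis. Payload 4.7 kg.
Tool frame: the origin (TCP) lies between the finger pads; the fingertips stand 14 mm ahead of it and the grasp point (between the pads) lies 5 mm behind it (env.tip_reach is the distance from the TCP to the fingertips, in m); z points along the fingers, y is the direction in which the jaws open and shut (so a half turn about z gives the same grasp; the last joint's range is limited). The gripper opens to 87 mm and grips with 3 to 60 N. Pads are 19 mm wide; open, the fingers measure 117 mm over their backs; the gripper's body (75 mm by 190 mm) begins 51 mm behind the grasp point.
Start: joints at [66.182, 18.392, -4.016, 83.108, 1.295, 78.541, -3.26], TCP at [0.271, -0.591, 0.237] pointing down, gripper open.
Joint ranges: [-163.93, 163.93], [-17.29, 119.83], [-79.2, 71.16], [3.27, 140.29], [-89.18, 269.18], [5.43, 117.66], [-154.24, 154.24]. Speed limits (degrees/s): [147.25, 147.25, 180, 180, 180, 180, 180].

INTERFACE

Orientations are given as [roll, pitch, yaw] about the fixed x, y, z axes, in that order (R = Rz(yaw) Ry(pitch) Rx(roll)).
In Python, from cell import env gives the robot as it stands. The module is installed in compiled form; this text tells all that it offers.
- The arm moves only by the shell command python3 -m pendant 'ROWS' [FORCE]. ROWS is JSON, a list of rows, each an object of numbers: "rx", "ry", "rz": the turn, a rotation vector about the tool's x, y, z in degrees; "tx", "ty", "tz": the shift along the tool's x, y, z in mm; "jaw": the finger opening in mm, from 0 to 87. In form: [{"rx": .., "ry": .., "rz": .., "tx": .., "ty": .., "tz": .., "jaw": ..}, ...]. A call has 1 to 20 rows; each row shifts and turns the commanded pose from where the row before left it, along the tool's axes as they then stand; what a row does not reach is not made up. A row lasts 1/12 s, in which the tool goes at most 41.7 mm and 7.16 degrees, less where a joint would pass 70% of its speed; a pose out of reach is approached as far as the arm can. A call with a gripper value outside its range is refused whole. The fingers move at their own pace and stop on an object; FORCE is the grip in N (left out, the last holds). Time passes only in rows, so rows that do not move let the fingers close. It gives the time, the measured TCP pose, the force and the opening at its end, in the units of the state.
- env.get_obs(): the state, without advancing time (a new reading comes with each control period).
- env.read_camera(name): name is "side" or "top"; returns a dict with "img" (400x640x3 uint8, red, green, blue), "range_z" (400x640 float32, m along the optical axis (not along the pixel's ray), 0 where there is no reading), "vertical_fov" (degrees; the focal length in pixels is half the picture's height over the tangent of half this angle, whatever the lens; pixels are square), "cx", "cy" (the principal point, pixels), "distortion" ([k1, k2, p1, p2, k3] as OpenCV has them; the pictures are not rectified), "world_to_cam" (4x4, takes a point from world to camera coordinates). Camera axes: x right, y up, looking along -z (the intrinsics and any distortion apply to the point x, -y, -z); pixel columns grow to the right and rows downward; lengths in m; the calibration is good to about 2 mm. A picture is of the moment at which its call begins.
- env.sign_off(): hands the job in, once; it reports no verdict.
The state is a dict: "time_s": time; "qpos": joint angles; "joint_velocities": joint speeds; "effort": joint torques, N m; "tool_pos": TCP position; "tool_rot": TCP orientation; "force": force on the tool from outside, world axes, zero at the start; "wrist_torque": the same for the moment, N m; "grip_width": finger opening in m.
Only numpy, scipy, OpenCV 4.12 (cv2) and the standard library are available. Lean on these libraries where they do the work, as an engineer would, in place of code of your own. Each camera call takes 0.05 s, during which the arm holds its last target.

## Working session

There is one attempt and no reset: what is moved stays moved. The work goes in short steps, Python scripts to look and compute and a shell command to move; the robot and the scene stay as the last step left them, time stands still between calls to the robot, and variables do not carry over. Pictures are saved under pics/ and viewed, and the job is handed in when it is done.

```bash
mkdir -p pics; cat > h.py <<'E'
import numpy as np, cv2
from cell import env
def cam(n):
    c=env.read_camera(n); f=200/np.tan(np.radians(c['vertical_fov'])/2)
    c['K']=np.array([[f,0,c['cx']],[0,f,c['cy']],[0,0,1]]); c['d']=np.array(c['distortion'],float); return c
def ray(c,px):
    u=cv2.undistortPoints(np.array(px,float).reshape(-1,1,2),c['K'],c['d']).reshape(-1,2)
    v=np.c_[u[:,0],-u[:,1],-np.ones(len(u))]
    W=np.array(c['world_to_cam']);R=W[:3,:3];o=-R.T@W[:3,3]
    return o,v@R
def onz(c,px,z):
    o,v=ray(c,px); return o+v*((z-o[2])/v[:,2])[:,None]
def cloud(c):
    h,w=c['range_z'].shape; uu,vv=np.meshgrid(np.arange(w),np.arange(h))
    o,v=ray(c,np.c_[uu.ravel(),vv.ravel()])
    return (o+v*c['range_z'].ravel()[:,None]).reshape(h,w,3)
def proj(c,P):
    W=np.array(c['world_to_cam']);p=np.atleast_2d(P)@W[:3,:3].T+W[:3,3]
    p=p*[1,-1,-1]; return cv2.projectPoints(p.reshape(-1,1,3),np.zeros(3),np.zeros(3),c['K'],c['d'])[0].reshape(-1,2)
def save(c,n): cv2.imwrite('pics/'+n,c['img'][:,:,::-1])
E
python3 - <<'E'
from h import *
o=env.get_obs(); print(o)
for n in('side','top'):
    c=cam(n); save(c,n+'1.png'); W=np.array(c['world_to_cam']); print(n,c['K'],c['d'],-W[:3,:3].T@W[:3,3],W[:3,:3])
E
```

```text
{'time_s': 0.0, 'qpos': array([66.18239119, 18.43781579, -4.01626808, 83.17553686,  1.29375011,
       78.54044085, -3.26018632]), 'joint_velocities': array([ 0.04707937,  0.08243192, -0.06043685,  0.07331381, -0.06263033,
       -0.02341072, -0.00522993]), 'effort': array([ 6.74703233e-05, -4.91295612e+01, -4.03809054e-01, -3.12534857e+01,
       -6.38373778e-02,  4.36448108e-02,  1.86507564e-04]), 'tool_pos': array([ 0.2705929 , -0.59041456,  0.23547012]), 'tool_rot': array([-1.79891384e+02,  4.33928713e-03,  2.46276397e+01]), 'force': array([-0.18103014,  0.695406  ,  0.33704568]), 'wrist_torque': array([ 0.02970142, -0.00259756,  0.00339621]), 'grip_width': 0.08711103121840456}
side [[362.66687944   0.         319.38877306]
 [  0.         362.66687944 202.12929   ]
 [  0.           0.           1.        ]] [-0.04569149  0.          0.          0.          0.        ] [ 0.40247976 -0.62290642  0.52811226] [[ 0.99613422 -0.08694162 -0.01256049]
 [ 0.05803456  0.54399846  0.83707686]
 [-0.06594393 -0.83456985  0.5469411 ]]
top [[428.5188416    0.         326.20896976]
 [  0.         428.5188416  201.74422892]
 [  0.           0.           1.        ]] [-0.038935  0.        0.        0.        0.      ] [0.31799247 0.06459542 0.88833571] [[-7.92065251e-04 -9.99751804e-01 -2.22643813e-02]
 [ 9.85885866e-01 -4.50812951e-03  1.67358106e-01]
 [-1.67416939e-01 -2.18175803e-02  9.85644744e-01]]
```

View pics/side1.png

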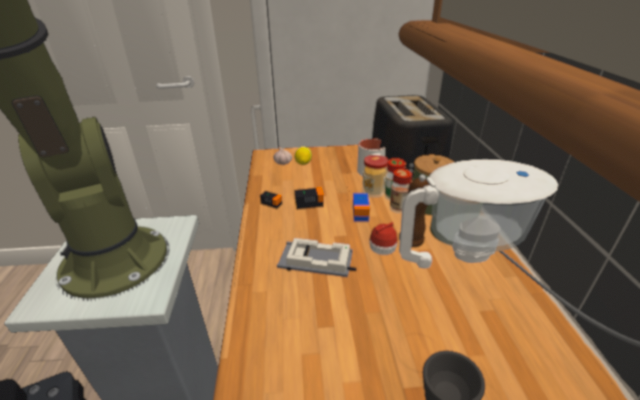

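View pics/top1.png

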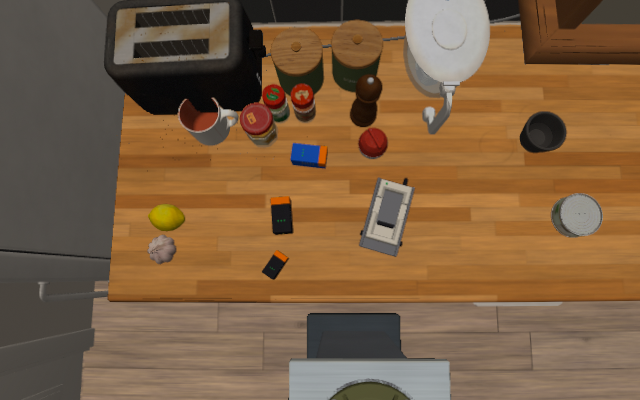

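The top view shows the large black/orange pack at about (282,215), with its orange end up at (281,200). The small decoy is at (275,265), the blue one at (309,155) and the cradle at (387,216). I'll zoom in and measure.

```bash
python3 - <<'E'
from h import *
t=cam('top'); s=cam('side')
a=cv2.resize(t['img'][170:280,240:430],None,fx=4.2,fy=4.2,interpolation=cv2.INTER_CUBIC)
cv2.imwrite('pics/topz.png',a[:,:,::-1])
b=cv2.resize(s['img'][170:285,240:380],None,fx=5,fy=5,interpolation=cv2.INTER_CUBIC)
cv2.imwrite('pics/sidez.png',b[:,:,::-1])
P=cloud(t)
for y in range(180,256,4): print(y,' '.join('%3d'%(1000*P[y,x,2]) for x in range(356,420,3)))
print()
for y in range(190,240,4): print(y,' '.join('%3d'%(1000*P[y,x,2]) for x in range(262,302,2)))
print(onz(t,[[282,215],[281,198],[282,233],[387,216]],0.02))
E
```

```text
180   3   0   1   2   0   1   4  11   5  29  28  -1   0   0   0   2   9  10   1   0   1   0
184   0   1   0   1   0   0   0   9  27  26  30  27  30  30  30  28   9   0   2   1   0   0
188   0   2   0   0  -2   3   1   9  30  27  26  27  29  31  29  29  30  30  29  10   1  -1
192  -1   2   0   1   0   0  10   6  29  23  13  14  10  14  23  27  27  25  26  10   1  -1
196  -1   0  -1  -1  -1   1  10  24  28  17  13  11  10  13  13  13  27  30  28   2   0   0
200   0  -1   0   0   1   2   8  21  24  13  14  11  10  11  14  14  28  27  10  -1   0   1
204  -1   0  -1   0   1  10  20  18  21  14  15  11  13  13  12  19  19  25   8   2   0   0
208   3   3   1   2   2   9  21  22  14  17  12  14  13  13  10  20  23  10   1   2   1   2
212   1   0   3   1  12   6  27  26  13  12  12  12  11  15  11  20  21  13   2   1   1   4
216   2   2   0   0   9  27  26  25  15  14  12  13  14  13  22  18  22  11   2   0   2   2
220   1   1   1  -1  10  27  29  13  16  14  12  11  13  14  25  29  11   1   2   2   0   0
224   1   0  -1  11   5  30  28  15  23  28  29  27  29  11  26  28  12   0   1   1   0 
[... 1197 characters left out ...]
 40  39  43  40  39   0   2   0   0   2
218   1   0   2   0   0  39  43  41  38  40  41  41  38  39  40   6   0   1   1   1
222   2   2   0  -1   0  43  41  39  40  39  41  38  40  40  42  16  -1   0   4  -1
226   2   1   2   0   3  38  43  41  41  41  39  39  40  40  39  16   1   2   0   0
230   1   0  -1   1  -1   0  41  41  41  40  41  40  39  39  39  24   1   1   0   1
234   0   1   1   1   1   0   0  10   8   5   1  -1   0  -1   0   0   2   4   2   0
238   0   2  -2  -1   1   2  -2   1   2   1  -1   0   1   0  -1   0   0   0   0   0
[[ 0.43832435  0.17452466  0.02      ]
 [ 0.4737524   0.17717878  0.02      ]
 [ 0.40132694  0.17392851  0.02      ]
 [ 0.43542585 -0.04017459  0.02      ]]
```

View pics/topz.png

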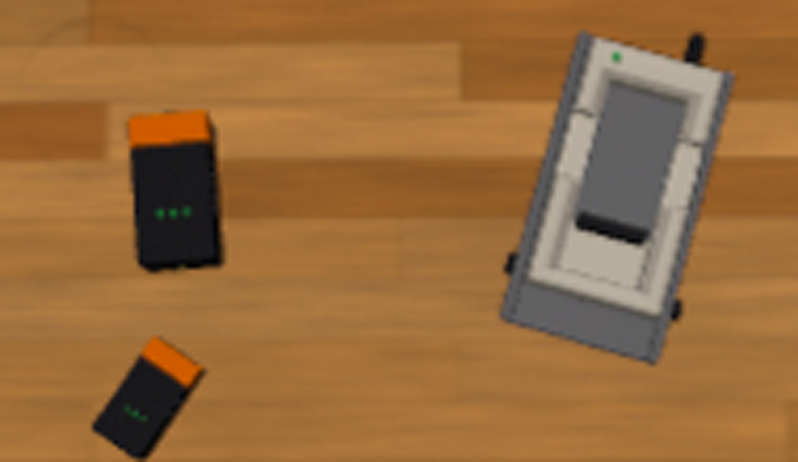

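View pics/sidez.png

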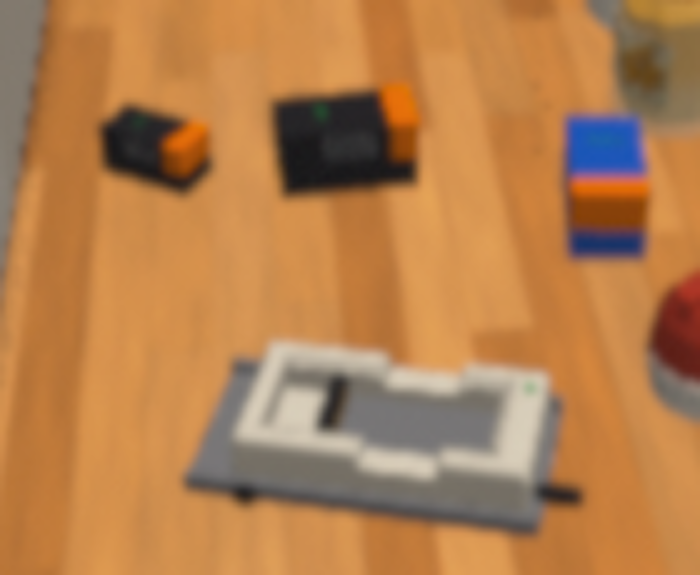

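```bash
cat > meas.py <<'E'
from h import *
def rect(P): 
    (c,(w,h),a)=cv2.minAreaRect((P*1000).astype(np.float32)); 
    if w<h: a+=90; w,h=h,w
    a=(a+90)%180-90
    return np.round(c,1),round(w,1),round(h,1),round(a,2)
def big(m):
    n,l,st,_=cv2.connectedComponentsWithStats(m.astype(np.uint8)); i=1+np.argmax(st[1:,4]); return l==i
def edge(m): # contour pixels
    c=max(cv2.findContours(m.astype(np.uint8),cv2.RETR_EXTERNAL,cv2.CHAIN_APPROX_NONE)[0],key=cv2.contourArea); return c.reshape(-1,2).astype(float)
E
python3 - <<'E'
from meas import *
# average several frames' depth
for n in ('top','side'):
    c=cam(n); P=cloud(c); I=c['img'].astype(int); mx=I.max(2);mn=I.min(2)
    X,Y,Z=P[...,0],P[...,1],P[...,2]
    rp=(X>.36)&(X<.52)&(Y>.13)&(Y<.22); rc=(X>.33)&(X<.53)&(Y>-.12)&(Y<.04)
    # pack top via depth
    m=big(rp&(Z>.033)&(Z<.047)); print(n,'packtop cloud',rect(P[m][:,:2]), np.median(P[m],0)*1000, rect(onz(c,edge(m),.04)[:,:2]))
    w=big(rc&(mn>130)&((mx-mn)<50)); print(n,'white z28 rays',rect(onz(c,edge(w),.028)[:,:2]),w.sum())
    m=big(rc&(Z>.0235)&(Z<.034)); print(n,'rim cloud',rect(P[m][:,:2]),np.median(Z[m]))
    g=big(rc&(Z>.0045)); print(n,'bed',rect(onz(c,edge(g),.006)[:,:2]))
    or_=big(rp&(I[...,0]>150)&(I[...,2]<60)&(I[...,1]<120)); print('orange', rect(P[or_][:,:2]))
E
```

```text
top packtop cloud (array([437.6, 174.5]), 72.8, 38.7, 5.27) [437.12528796 174.03039936  40.92791534] (array([437.3, 174.1]), 73.0, 38.9, 4.72)
top white z28 rays (array([425.8, -37.3]), 82.3, 64.2, -16.77) 659
top rim cloud (array([411.3, -34. ]), 66.3, 55.6, 73.07) 0.02823727282124766
top bed (array([444.1, -43.4]), 164.8, 88.7, -15.73)
orange (array([411.6, 156.5]), 52.4, 30.0, 89.53)
side packtop cloud (array([437.3, 172.8]), 72.1, 42.7, 6.99) [438.1660591  166.40436661  39.38566209] (array([437.5, 167.3]), 72.6, 49.9, 4.28)
side white z28 rays (array([442.9, -50. ]), 126.4, 72.1, -16.31) 792
side rim cloud (array([410.4, -35.3]), 66.2, 53.1, 73.73) 0.02695373275177404
side bed (array([446.2, -37.2]), 164.3, 100.4, -15.71)
orange (array([467.9, 186.9]), 64.1, 19.6, 82.27)
```

```bash
python3 - <<'E'
from meas import *
acc={}
for n in ('top','side'):
    Ps=[];
    for k in range(4):
        c=cam(n); P=cloud(c); P[c['range_z']==0]=np.nan; Ps.append(P)
    P=np.nanmedian(Ps,0); X,Y,Z=P[...,0],P[...,1],P[...,2]
    rc=(X>.33)&(X<.55)&(Y>-.13)&(Y<.05)
    if n=='top':
        print('tall objs', [ (round(float(x),2), round(float(np.nanmax(Z[(X>x)&(X<x+.1)&(Y<.2)&(Y>-.55)&(Z<.8)])),3)) for x in (.25,.3,.35,.4,.45,.5,.55)])
    for nm,m in (('rim',rc&(Z>.0245)&(Z<.032)),('all>4',rc&(Z>.0035)&(Z<.035))):
        m=m&(cv2.filter2D(m.astype(np.uint8),-1,np.ones((3,3)))>=4)
        print(n,nm,rect(P[m][:,:2]),m.sum(),rect(onz(c,np.argwhere(m)[:,::-1],.028 if nm=='rim' else .006)[:,:2]))
    th=np.radians(-16); 
    R=np.array([[np.cos(th),np.sin(th)],[-np.sin(th),np.cos(th)]])
    m=rc&(Z>.0245)&(Z<.032); q=(P[m][:,:2]-[.44,-.04])@R.T*1000
    np.save('rim_%s.npy'%n,q)
    H,_,_=np.histogram2d(q[:,0],q[:,1],bins=[np.arange(-90,91,6),np.arange(-48,49,6)])
    print(H.astype(int))
E
```

```text
tall objs [(0.25, 0.032), (0.3, 0.042), (0.35, 0.043), (0.4, 0.043), (0.45, 0.474), (0.5, 0.526), (0.55, 0.526)]
top rim (array([444.4, -43.8]), 124.3, 66.0, -16.36) 917 (array([444. , -43.5]), 124.0, 65.9, -16.36)
top all>4 (array([443.8, -43.7]), 163.4, 88.1, -16.53) 2846 (array([444.2, -44.1]), 164.6, 88.7, -16.47)
[[ 0  0  0  0  0  0  0  0  0  0  0  0  0  0  0  0]
 [ 0  0  0  0  0  0  0  0  0  0  0  0  0  0  0  0]
 [ 0  0  0  0  0  0  0  0  0  0  0  0  0  0  0  0]
 [ 0  0  0  0  0  0  0  0  0  0  0  0  0  0  0  0]
 [ 0  0  0  0  0  0  0  0  0  0  0  0  0  0  0  0]
 [ 0  0  3  6  5  6  5  4  5  5  5  5  4  0  0  0]
 [ 0  0  7  9  9  9  8  9 10  8 10  8  9  2  0  0]
 [ 0  0  7 10  3  1  2  1  1  2  1  8  9  2  0  0]
 [ 0  0  8  9  3  0  0  0  0  0  0  9 10  1  0  0]
 [ 0  0  7  8  4  0  0  0  0  0  0  9  8  2  0  0]
 [ 0  0  8  9  3  2  3  1  2  1  1  9  9  1  0  0]
 [ 0  0  7  9  6  8  8  8  9  9  5  8  8  2  0  0]
 [ 0  0  7  9  2  1  1  1  0  0  0  9  9  2  0  0]
 [ 0  0  8 10  3  0  0  0  0  0  0  8  9  0  0  0]
 [ 0  0  3  3  2  0  0  0  0  0  0  5  5  1  0  0]
 [ 0  0  0  0  
[... 1311 characters left out ...]
 [0 0 9 5 0 0 1 0 1 1 0 6 5 0 0 0]
 [0 0 9 3 4 7 5 6 6 5 2 6 6 0 0 0]
 [0 0 7 5 0 1 1 0 1 1 2 7 3 0 0 0]
 [0 0 9 5 0 0 0 0 0 0 1 8 3 0 0 0]
 [0 0 5 1 0 0 0 0 0 0 1 3 3 0 0 0]
 [0 0 0 0 0 0 0 0 0 0 0 0 0 0 0 0]
 [0 0 0 0 0 0 0 0 0 0 0 0 0 0 0 0]
 [0 0 0 0 0 0 0 0 0 0 0 0 0 0 0 0]
 [0 0 0 0 0 0 0 0 0 0 0 0 0 0 0 0]
 [0 0 1 0 0 0 0 0 0 0 0 0 1 0 0 0]
 [0 1 7 4 0 0 0 0 0 0 1 6 4 0 0 0]
 [0 1 8 5 0 0 0 0 0 0 0 9 3 0 0 0]
 [0 0 9 3 0 0 0 0 0 0 1 7 3 0 0 0]
 [0 1 7 5 5 4 4 5 3 6 3 5 5 0 0 0]
 [0 1 8 6 6 6 6 6 6 4 6 4 3 0 0 0]
 [0 0 9 7 4 8 5 6 4 6 6 6 3 0 0 0]
 [0 0 0 1 3 1 2 1 2 2 0 2 2 0 0 0]
 [0 0 0 0 0 0 0 0 0 0 0 0 0 0 0 0]
 [0 0 0 0 0 0 0 0 0 0 0 0 0 0 0 0]
 [0 0 0 0 0 0 0 0 0 0 0 0 0 0 0 0]]
```

```bash
cat > bay.py <<'E'
from meas import *
C=np.array([.4443,-.0442]); th=np.radians(-16.3)
R=np.array([[np.cos(th),np.sin(th)],[-np.sin(th),np.cos(th)]])
E
python3 - <<'E'
from bay import *
for n in ('top','side'):
    Ps=[]
    for k in range(6):
        c=cam(n); P=cloud(c); P[c['range_z']==0]=np.nan; Ps.append(P)
    P=np.nanmedian(Ps,0).reshape(-1,3); q=(P[:,:2]-C)@R.T*1000; z=P[:,2]*1000
    k=(abs(q[:,0])<90)&(abs(q[:,1])<50); q=q[k];z=z[k]
    for nm,m in (('mid|y|<14',abs(q[:,1])<14),('sidewalls',(abs(q[:,1])>24)&(abs(q[:,1])<31))):
        print(n,nm)
        print(' '.join('%d:%.0f'%(x,np.median(z[m&(abs(q[:,0]-x)<1)])) for x in range(-84,85,2) if (m&(abs(q[:,0]-x)<1)).any()))
    m=(q[:,0]>30)&(q[:,0]<36)|((q[:,0]<-26)&(q[:,0]>-32)); m=(q[:,0]>30)&(q[:,0]<42)
    print(n,'cross',' '.join('%d:%.0f'%(x,np.median(z[m&(abs(q[:,1]-x)<1)])) for x in range(-44,45,2) if (m&(abs(q[:,1]-x)<1)).any()))
E
```

```text
top mid|y|<14
-84:1 -82:4 -80:6 -78:6 -76:6 -74:6 -72:6 -70:6 -68:6 -66:6 -64:6 -62:18 -60:28 -58:29 -56:29 -54:29 -52:27 -50:12 -48:13 -46:13 -44:13 -42:13 -40:13 -38:13 -36:13 -34:13 -32:13 -30:21 -28:28 -26:28 -24:28 -22:26 -20:13 -18:13 -16:13 -14:13 -12:13 -10:13 -8:13 -6:13 -4:13 -2:14 0:13 2:14 4:13 6:13 8:14 10:13 12:14 14:13 16:14 18:13 20:14 22:13 24:14 26:13 28:13 30:13 32:14 34:13 36:13 38:13 40:13 42:13 44:21 46:29 48:29 50:29 52:29 54:29 56:29 58:29 60:29 62:27 68:3 70:1 72:1 74:1 76:1 78:1 80:1 82:1 84:1
top sidewalls
-84:1 -82:3 -80:6 -78:6 -76:6 -74:6 -72:6 -70:6 -68:6 -66:6 -64:6 -62:18 -60:29 -58:29 -56:29 -54:29 -52:29 -50:29 -48:29 -46:29 -44:29 -42:29 -40:29 -38:29 -36:29 -34:29 -32:29 -30:29 -28:29 -26:29 -24:29 -22:29 -20:29 -18:29 -16:29 -14:29 -12:29 -10:29 -8:25 -6:21 -4:21 -2:21 0:21 2:21 4:21 6:21 8:21 10:21 12:21 14:20 16:21 18:21 20:21 22:21 24:25 26:29 28:29 30:28 32:29 34:29 36:29 38:29 40:28 42:29 44:29 46:28 48:29 50:29 52:29 54:29 56:29 58:29 60:29 62:28 68:4 70:1 72:1 74:1 76:2 78:1 80:1 82:1 84:1
top cross -44:0 -42:1 -40:10 -38:11 -36:11 -34:10 
[... 793 characters left out ...]
78:4 -76:5 -74:5 -72:4 -70:4 -68:5 -66:4 -64:4 -60:27 -58:28 -56:27 -54:27 -52:27 -50:27 -48:27 -46:28 -44:27 -42:27 -40:28 -38:27 -36:27 -34:27 -32:27 -30:27 -28:27 -26:27 -24:28 -22:27 -20:27 -18:28 -16:27 -14:27 -12:28 -10:27 -8:22 -6:19 -4:20 -2:20 0:19 2:20 4:19 6:20 8:19 10:20 12:20 14:19 16:19 18:19 20:19 22:20 24:25 26:27 28:27 30:27 32:27 34:27 36:28 38:27 40:27 42:28 44:28 46:28 48:28 50:27 52:27 54:27 56:28 58:28 60:27 62:12 64:5 66:5 68:1 70:0 72:0 74:1 76:0 78:1 80:1 82:1 84:-0
side cross -44:1 -42:1 -40:4 -38:8 -36:9 -34:13 -32:20 -30:27 -28:27 -26:27 -24:27 -22:27 -6:12 -4:12 -2:12 0:12 2:12 4:12 6:12 8:12 10:12 12:11 14:12 16:12 18:12 20:18 22:26 24:27 26:27 28:28 30:28 32:27
```

```bash
cat > d.py <<'E'
import sys,json,numpy as np
from scipy.spatial.transform import Rotation as Ro
from cell import env
def delta(p,rpy):
    o=env.get_obs(); R=Ro.from_euler('xyz',o['tool_rot'],degrees=True); T=Ro.from_euler('xyz',rpy,degrees=True)
    print('t',round(o['time_s'],2),'pos',np.round(o['tool_pos']*1000,1),'rot',np.round(o['tool_rot'],2),'F',np.round(o['force'],1),'w',round(o['grip_width']*1000,1))
    print(' shift(tool now) mm',np.round(R.inv().apply(np.array(p)-o['tool_pos'])*1000,1),' rotvec',np.round((R.inv()*T).as_rotvec(degrees=True),2),' shift(in target axes)',np.round(T.inv().apply(np.array(p)-o['tool_pos'])*1000,1))
if __name__=='__main__':
    a=[float(v) for v in sys.argv[1:]]; delta(a[:3],a[3:])
E
python3 d.py .46 -.25 .235 180 0 5; python3 d.py .4374 .1742 .15 180 0 5
```

```text
t 1.3 pos [ 270.8 -590.9  236.6] rot [180.     0.    24.63] F [-0.3 -0.2  1.3] w 86.9
 shift(tool now) mm [ 314.  -231.1    1.6]  rotvec [ 0.    0.   19.63]  shift(in target axes) [ 218.2 -323.1    1.6]
t 1.3 pos [ 270.8 -590.9  236.6] rot [180.     0.    24.63] F [-0.3 -0.2  1.3] w 86.9
 shift(tool now) mm [ 470.3 -626.1   86.5]  rotvec [ 0.    0.   19.63]  shift(in target axes) [ 232.6 -747.7   86.6]
```

```bash
python3 -m pendant '[{"rz":6.54},{"rz":6.54},{"rz":6.55},{"tx":10,"ty":-16},{"tx":21,"ty":-31},{"tx":21,"ty":-31},{"tx":21,"ty":-31},{"tx":21,"ty":-31},{"tx":21,"ty":-31},{"tx":21,"ty":-31},{"tx":21,"ty":-31},{"tx":21,"ty":-31},{"tx":21,"ty":-31},{"tx":19,"ty":-28},{"tx":0}]'; python3 d.py .4374 .1742 .12 180 0 5
```

```text
t 1.3 pos [ 270.8 -590.9  236.6] rot [180.     0.    24.63] F [-0.3 -0.2  1.3] w 86.9
 shift(tool now) mm [ 470.3 -626.1  116.5]  rotvec [ 0.    0.   19.63]  shift(in target axes) [ 232.6 -747.7  116.6]invalid input at $[0]: expected keys rx, ry, rz, tx, ty, tz, jaw
```

All keys are needed in every row.

```bash
python3 -m pendant '[{"rx":0,"ry":0,"rz":6.54,"tx":0,"ty":0,"tz":0,"jaw":87},{"rx":0,"ry":0,"rz":6.54,"tx":0,"ty":0,"tz":0,"jaw":87},{"rx":0,"ry":0,"rz":6.55,"tx":0,"ty":0,"tz":0,"jaw":87},{"rx":0,"ry":0,"rz":0,"tx":10,"ty":-16,"tz":0,"jaw":87},{"rx":0,"ry":0,"rz":0,"tx":21,"ty":-31,"tz":0,"jaw":87},{"rx":0,"ry":0,"rz":0,"tx":21,"ty":-31,"tz":0,"jaw":87},{"rx":0,"ry":0,"rz":0,"tx":21,"ty":-31,"tz":0,"jaw":87},{"rx":0,"ry":0,"rz":0,"tx":21,"ty":-31,"tz":0,"jaw":87},{"rx":0,"ry":0,"rz":0,"tx":21,"ty":-31,"tz":0,"jaw":87},{"rx":0,"ry":0,"rz":0,"tx":21,"ty":-31,"tz":0,"jaw":87},{"rx":0,"ry":0,"rz":0,"tx":21,"ty":-31,"tz":0,"jaw":87},{"rx":0,"ry":0,"rz":0,"tx":21,"ty":-31,"tz":0,"jaw":87},{"rx":0,"ry":0,"rz":0,"tx":21,"ty":-31,"tz":0,"jaw":87},{"rx":0,"ry":0,"rz":0,"tx":18,"ty":-28,"tz":0,"jaw":87},{"rx":0,"ry":0,"rz":0,"tx":0,"ty":0,"tz":0,"jaw":87}]'; python3 d.py .4374 .1742 .12 180 0 5
```

```text
time_s: 2.55
tool_pos: [0.4629, -0.2419, 0.2371]
tool_rot: [-179.8, -0.2, 5.7]
force: [0.2, 0.6, 0.4]
grip_width: 0.0868
t 2.55 pos [ 462.9 -241.9  237.1] rot [-1.7984e+02 -1.7000e-01  5.6700e+00] F [0.2 0.6 0.4] w 86.8
 shift(tool now) mm [  15.3 -416.3  118.3]  rotvec [-0.16 -0.17  0.67]  shift(in target axes) [  10.8 -416.8  117.1]
```

```bash
python3 - <<'E'
from h import *
t=cam('top'); save(t,'top2.png'); P=cloud(t); m=(P[...,2]>.06)&(P[...,2]<.8)&(P[...,0]<.62)&(P[...,0]>.2)
# coarse max-height grid for x .2-.7, y
X,Y,Z=[P[...,i] for i in range(3)]
for x in np.arange(.3,.75,.05):
    print(round(x,2),[int(1000*Z[(X>=x)&(X<x+.05)&(Y>=y)&(Y<y+.1)&(Z<.8)].max(initial=0)) for y in np.arange(-.4,.5,.1)])
E
```

```text
0.3 [5, 5, 5, 6, 6, 33, 32, 23, 41]
0.35 [5, 6, 5, 31, 30, 34, 5, 40, 59]
0.4 [338, 524, 396, 32, 29, 44, 5, 55, 58]
0.45 [339, 529, 396, 33, 6, 45, 5, 47, 52]
0.5 [2, 503, 475, 32, 44, 44, 6, 5, 6]
0.55 [65, 525, 527, 63, 55, 99, 103, 95, 5]
0.6 [64, 6, 483, 235, 158, 110, 107, 97, 4]
0.65 [5, 6, 243, 239, 172, 123, 193, 193, 192]
0.7 [5, 5, 243, 242, 127, 142, 194, 193, 192]
```

View pics/top2.png

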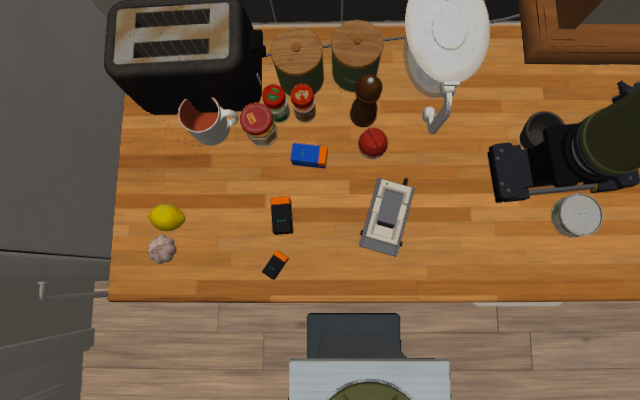

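```bash
python3 -m pendant '[{"rx":0,"ry":0,"rz":0,"tx":0,"ty":-20,"tz":0,"jaw":87},{"rx":0,"ry":0,"rz":0,"tx":0,"ty":-33,"tz":0,"jaw":87},{"rx":0,"ry":0,"rz":0,"tx":0,"ty":-33,"tz":0,"jaw":87},{"rx":0,"ry":0,"rz":0,"tx":0,"ty":-33,"tz":0,"jaw":87},{"rx":0,"ry":0,"rz":0,"tx":0,"ty":-33,"tz":0,"jaw":87},{"rx":0,"ry":0,"rz":0,"tx":0,"ty":-33,"tz":0,"jaw":87},{"rx":0,"ry":0,"rz":0,"tx":0,"ty":-20,"tz":0,"jaw":87}]'; python3 d.py .4374 .1742 .12 180 0 5; python3 - <<'E'
from h import *
c=cam('side');save(c,'side3.png'); print(env.get_obs()['qpos'])
E
```

```text
time_s: 3.18
tool_pos: [0.4406, -0.0438, 0.2369]
tool_rot: [180.0, -0.0, 5.1]
force: [0.6, -0.4, -0.6]
grip_width: 0.0873
t 3.18 pos [440.6 -43.8 236.9] rot [ 1.7999e+02 -3.0000e-02  5.0800e+00] F [ 0.6 -0.4 -0.6] w 87.3
 shift(tool now) mm [  16.1 -217.4  116.8]  rotvec [ 0.01 -0.03  0.08]  shift(in target axes) [  15.9 -217.4  116.9]
[ 32.77186107  -6.75786119 -28.36381818 109.83895821  -3.36841391
  76.11348495 -79.28787732]
```

View pics/side3.png

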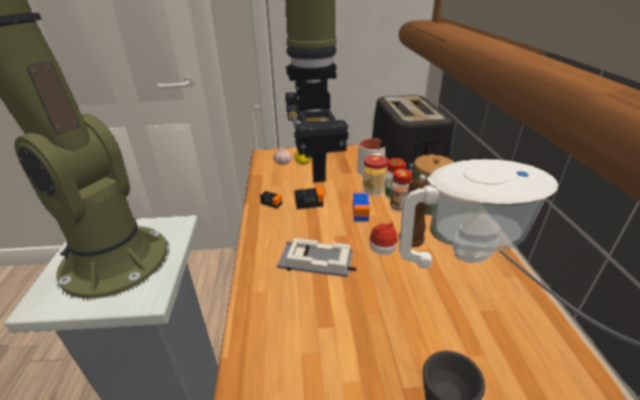

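```bash
python3 -m pendant '[{"rx":0,"ry":0,"rz":0,"tx":2,"ty":-20,"tz":0,"jaw":87},{"rx":0,"ry":0,"rz":0,"tx":3,"ty":-33,"tz":0,"jaw":87},{"rx":0,"ry":0,"rz":0,"tx":3,"ty":-33,"tz":0,"jaw":87},{"rx":0,"ry":0,"rz":0,"tx":3,"ty":-33,"tz":15,"jaw":87},{"rx":0,"ry":0,"rz":0,"tx":3,"ty":-33,"tz":20,"jaw":87},{"rx":0,"ry":0,"rz":0,"tx":2,"ty":-33,"tz":25,"jaw":87},{"rx":0,"ry":0,"rz":0,"tx":0,"ty":-20,"tz":30,"jaw":87},{"rx":0,"ry":0,"rz":0,"tx":0,"ty":-12,"tz":26,"jaw":87},{"rx":0,"ry":0,"rz":0,"tx":0,"ty":0,"tz":0,"jaw":87},{"rx":0,"ry":0,"rz":0,"tx":0,"ty":0,"tz":0,"jaw":87}]'; python3 d.py .4374 .1742 .027 180 0 5; python3 - <<'E'
from h import *
print(env.get_obs()['qpos'])
for n in('side','top'):
    c=cam(n);save(c,n+'4.png'); p=proj(c,env.get_obs()['tool_pos'])[0]; print(p)
E
```

```text
time_s: 4.07
tool_pos: [0.4375, 0.1704, 0.1198]
tool_rot: [180.0, 0.2, 5.0]
force: [0.5, -0.8, 1.1]
grip_width: 0.0874
t 4.07 pos [437.5 170.4 119.8] rot [1.7998e+02 1.7000e-01 5.0100e+00] F [ 0.5 -0.8  1.1] w 87.4
 shift(tool now) mm [ 0.5 -3.8 92.8]  rotvec [0.02 0.17 0.01]  shift(in target axes) [ 0.2 -3.8 92.8]
[  19.64083494    4.76534722  -45.29781221  114.66156294    3.7835447
   62.2014485  -112.32684304]
[308.13364242 164.19431508]
[277.53008407 206.6087855 ]
```

View pics/side4.png

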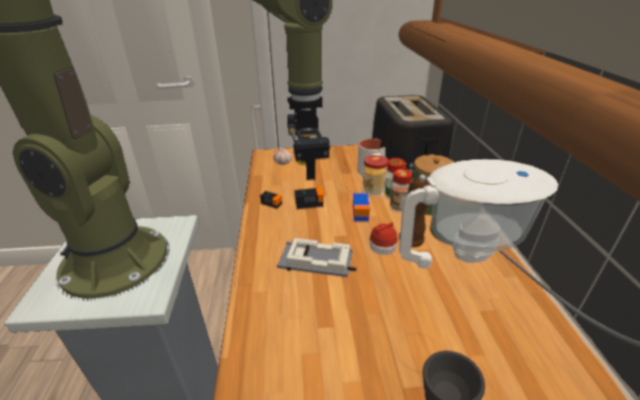

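View pics/top4.png

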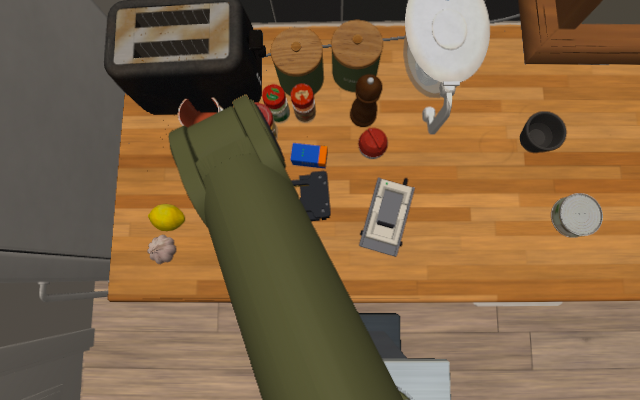

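```bash
python3 -m pendant '[{"rx":0,"ry":0,"rz":0,"tx":0,"ty":-4,"tz":15,"jaw":87},{"rx":0,"ry":0,"rz":0,"tx":0,"ty":0,"tz":25,"jaw":87},{"rx":0,"ry":0,"rz":0,"tx":0,"ty":0,"tz":25,"jaw":87},{"rx":0,"ry":0,"rz":0,"tx":0,"ty":0,"tz":18,"jaw":87},{"rx":0,"ry":0,"rz":0,"tx":0,"ty":0,"tz":10,"jaw":87},{"rx":0,"ry":0,"rz":0,"tx":0,"ty":0,"tz":0,"jaw":87},{"rx":0,"ry":0,"rz":0,"tx":0,"ty":0,"tz":0,"jaw":87}]'; python3 d.py .4374 .1742 .027 180 0 5
```

```text
time_s: 4.75
tool_pos: [0.4389, 0.1749, 0.0286]
tool_rot: [180.0, -0.1, 4.9]
force: [-0.0, -1.0, 0.5]
grip_width: 0.087
t 4.75 pos [438.9 174.9  28.6] rot [ 1.7999e+02 -8.0000e-02  4.9100e+00] F [-0.  -1.   0.5] w 87.0
 shift(tool now) mm [-1.6  0.6  1.6]  rotvec [ 0.01 -0.08 -0.09]  shift(in target axes) [-1.6  0.6  1.6]
```

Now I'll close gently, watching for contact and centring, then firm up the grip.

```bash
python3 -m pendant '[{"rx":0,"ry":0,"rz":0,"tx":-1.5,"ty":0,"tz":1.5,"jaw":60},{"rx":0,"ry":0,"rz":0,"tx":0,"ty":0,"tz":0,"jaw":44},{"rx":0,"ry":0,"rz":0,"tx":0,"ty":0,"tz":0,"jaw":36},{"rx":0,"ry":0,"rz":0,"tx":0,"ty":0,"tz":0,"jaw":30},{"rx":0,"ry":0,"rz":0,"tx":0,"ty":0,"tz":0,"jaw":30},{"rx":0,"ry":0,"rz":0,"tx":0,"ty":0,"tz":0,"jaw":30},{"rx":0,"ry":0,"rz":0,"tx":0,"ty":0,"tz":0,"jaw":30},{"rx":0,"ry":0,"rz":0,"tx":0,"ty":0,"tz":0,"jaw":30}]' 15; python3 d.py .4374 .1742 .027 180 0 5
```

```text
time_s: 5.42
tool_pos: [0.4362, 0.1754, 0.026]
tool_rot: [180.0, 0.0, 5.0]
force: [0.1, -0.4, -0.7]
grip_width: 0.0418
t 5.42 pos [436.2 175.4  26. ] rot [180.   0.   5.] F [ 0.1 -0.4 -0.7] w 41.8
 shift(tool now) mm [ 1.1  1.3 -1. ]  rotvec [ 0.  0. -0.]  shift(in target axes) [ 1.1  1.3 -1. ]
```

```bash
python3 -m pendant '[{"rx":0,"ry":0,"rz":0,"tx":0,"ty":0,"tz":0,"jaw":30},{"rx":0,"ry":0,"rz":0,"tx":0,"ty":0,"tz":0,"jaw":30},{"rx":0,"ry":0,"rz":0,"tx":0,"ty":0,"tz":0,"jaw":30},{"rx":0,"ry":0,"rz":0,"tx":0,"ty":0,"tz":0,"jaw":30}]' 40; python3 d.py .4374 .1742 .027 180 0 5;python3 -m pendant '[{"rx":0,"ry":0,"rz":0,"tx":0,"ty":0,"tz":-3,"jaw":30},{"rx":0,"ry":0,"rz":0,"tx":0,"ty":0,"tz":-10,"jaw":30},{"rx":0,"ry":0,"rz":0,"tx":0,"ty":0,"tz":-25,"jaw":30},{"rx":0,"ry":0,"rz":0,"tx":0,"ty":0,"tz":-25,"jaw":30},{"rx":0,"ry":0,"rz":0,"tx":0,"ty":0,"tz":-22,"jaw":30},{"rx":0,"ry":0,"rz":0,"tx":0,"ty":0,"tz":-10,"jaw":30},{"rx":0,"ry":0,"rz":0,"tx":0,"ty":0,"tz":0,"jaw":30},{"rx":0,"ry":0,"rz":0,"tx":0,"ty":0,"tz":0,"jaw":30}]'; python3 d.py .4374 .1742 .12 180 0 5
python3 - <<'E'
from h import *
s=cam('side')
b=cv2.resize(s['img'][110:285,240:380],None,fx=4,fy=4,interpolation=cv2.INTER_CUBIC)
cv2.imwrite('pics/sidez5.png',b[:,:,::-1])
E
```

```text
time_s: 5.75
tool_pos: [0.4362, 0.1753, 0.026]
tool_rot: [180.0, 0.0, 5.0]
force: [0.1, -0.2, 0.9]
grip_width: 0.0378
t 5.75 pos [436.2 175.3  26. ] rot [1.7999e+02 1.0000e-02 5.0000e+00] F [ 0.1 -0.2  0.9] w 37.8
 shift(tool now) mm [ 1.1  1.2 -1. ]  rotvec [ 0.01  0.01 -0.  ]  shift(in target axes) [ 1.1  1.2 -1. ]
time_s: 6.42
tool_pos: [0.4361, 0.1751, 0.1209]
tool_rot: [180.0, -0.0, 5.0]
force: [-0.1, -0.3, -4.1]
grip_width: 0.0375
t 6.42 pos [436.1 175.1 120.9] rot [ 1.7996e+02 -3.0000e-02  4.9800e+00] F [-0.1 -0.3 -4.1] w 37.5
 shift(tool now) mm [1.2 1.  0.9]  rotvec [ 0.04 -0.03 -0.02]  shift(in target axes) [1.2 1.  0.9]
```

View pics/sidez5.png

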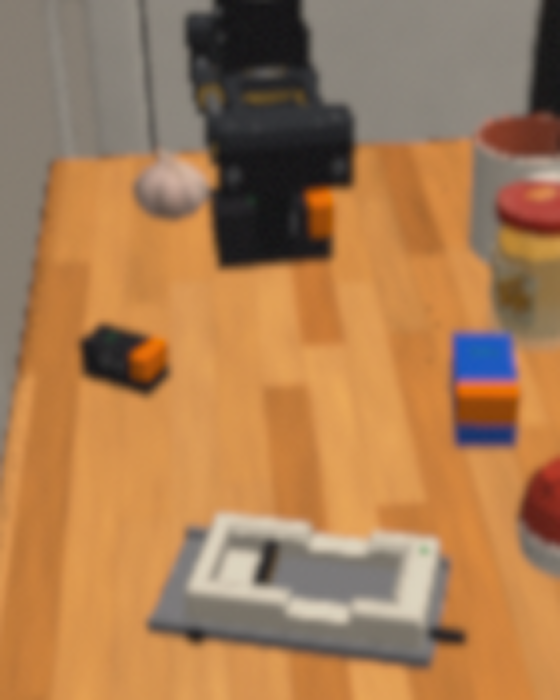

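```bash
cat > tgt.py <<'E'
import sys,numpy as np
from d import delta
from cell import env
from scipy.spatial.transform import Rotation as Ro
B=np.array([.4520,-.0464,.012]); Y=Ro.from_euler('z',-16.3,degrees=True)
OFF=np.array([34.9,0,26.])/1000   # TCP from toe, pack frame
def tgt(x,z,th,y=0):
    toe=np.array([x,y,z])/1000
    p=B+Y.apply(toe+Ro.from_euler('y',-th,degrees=True).apply(OFF)); 
    print('TCP target',np.round(p*1000,1)); delta(p,[180,-th,-16.3])
def where():
    o=env.get_obs(); R=Ro.from_euler('xyz',o['tool_rot'],degrees=True)*Ro.from_euler('x',180,degrees=True)
    toe=Y.inv().apply(o['tool_pos']-R.apply(OFF)-B)*1000
    rr=(Y.inv()*R).as_euler('zyx',degrees=True)
    print('t %.2f'%o['time_s'],'toe(bay)',np.round(toe,1),'yaw,pitch,roll',np.round(rr,2),'Fbay',np.round(Y.inv().apply(o['force']),1),'M',np.round(Y.inv().apply(o['wrist_torque']),2),'w',round(o['grip_width']*1000,1))
if __name__=='__main__':
    a=[float(v) for v in sys.argv[1:]]
    if a: tgt(*a)
    where()
E
python3 tgt.py -24 45 18; python3 d.py .4532 -.0467 .12 180 0 -16.3
```

```text
TCP target [453.1 -46.7  92.5]
t 6.47 pos [435.4 174.9 120. ] rot [1.7996e+02 9.0000e-02 4.9900e+00] F [ 0.3 -0.3 -3.5] w 37.6
 shift(tool now) mm [ -1.6 222.3  27.7]  rotvec [-3.29 17.87 21.12]  shift(in target axes) [ 66.8 207.8  50.7]
t 6.47 toe(bay) [-110.6  195.1   82.1] yaw,pitch,roll [21.29  0.07 -0.07] Fbay [ 0.3 -0.2 -3.5] M [0.   0.06 0.01] w 37.6
t 6.47 pos [435.4 174.9 120. ] rot [1.7996e+02 9.0000e-02 4.9900e+00] F [ 0.3 -0.3 -3.5] w 37.6
 shift(tool now) mm [-1.500e+00  2.223e+02  2.000e-01]  rotvec [ 0.06  0.08 21.29]  shift(in target axes) [ 79.3 207.7   0. ]
```

```bash
python3 -m pendant '[{"rx":0,"ry":0,"rz":0,"tx":0,"ty":14,"tz":-1,"jaw":30},{"rx":0,"ry":0,"rz":0,"tx":0,"ty":26,"tz":0,"jaw":30},{"rx":0,"ry":0,"rz":0,"tx":0,"ty":30,"tz":0,"jaw":30},{"rx":0,"ry":0,"rz":0,"tx":0,"ty":30,"tz":0,"jaw":30},{"rx":0,"ry":0,"rz":0,"tx":0,"ty":30,"tz":0,"jaw":30},{"rx":0,"ry":0,"rz":0,"tx":0,"ty":30,"tz":0,"jaw":30},{"rx":0,"ry":0,"rz":0,"tx":0,"ty":30,"tz":0,"jaw":30},{"rx":0,"ry":0,"rz":0,"tx":-1.5,"ty":22,"tz":0,"jaw":30},{"rx":0,"ry":0,"rz":0,"tx":0,"ty":10.3,"tz":0,"jaw":30},{"rx":0,"ry":0,"rz":4.3,"tx":0,"ty":0,"tz":0,"jaw":30},{"rx":0,"ry":0,"rz":4.3,"tx":0,"ty":0,"tz":0,"jaw":30},{"rx":0,"ry":0,"rz":4.3,"tx":0,"ty":0,"tz":0,"jaw":30},{"rx":0,"ry":0,"rz":4.3,"tx":0,"ty":0,"tz":0,"jaw":30},{"rx":0,"ry":0,"rz":4.1,"tx":0,"ty":0,"tz":0,"jaw":30},{"rx":0,"ry":4,"rz":0,"tx":0,"ty":0,"tz":0,"jaw":30},{"rx":0,"ry":5,"rz":0,"tx":0,"ty":0,"tz":0,"jaw":30},{"rx":0,"ry":5,"rz":0,"tx":0,"ty":0,"tz":0,"jaw":30},{"rx":0,"ry":4,"rz":0,"tx":0,"ty":0,"tz":0,"jaw":30},{"rx":0,"ry":0,"rz":0,"tx":0,"ty":0,"tz":0,"jaw":30},{"rx":0,"ry":0,"rz":0,"tx":0,"ty":0,"tz":0,"jaw":30}]'; python3 tgt.py -24 45 18
python3 - <<'E'
from h import *
print(env.get_obs()['qpos'])
s=cam('side')
b=cv2.resize(s['img'][110:285,240:380],None,fx=4,fy=4,interpolation=cv2.INTER_CUBIC)
cv2.imwrite('pics/sidez6.png',b[:,:,::-1])
t=cam('top'); save(t,'top6.png')
E
```

```text
time_s: 8.13
tool_pos: [0.4524, -0.0455, 0.1208]
tool_rot: [179.9, -17.8, -16.2]
force: [-0.5, -0.3, -2.6]
grip_width: 0.0376
TCP target [453.1 -46.7  92.5]
t 8.13 pos [452.4 -45.5 120.8] rot [179.93 -17.79 -16.22] F [-0.5 -0.3 -2.6] w 37.6
 shift(tool now) mm [-7.7  1.  27.2]  rotvec [0.04 0.21 0.08]  shift(in target axes) [-7.8  1.  27.2]
t 8.13 toe(bay) [-25.1   0.9  73.3] yaw,pitch,roll [  0.06 -17.79  -0.05] Fbay [-0.4 -0.4 -2.6] M [0.06 0.6  0.06] w 37.6
[  34.57235461  -13.28020125  -32.55358479  130.35293095   -3.79841253
   43.67753281 -102.23925651]
```

View pics/sidez6.png

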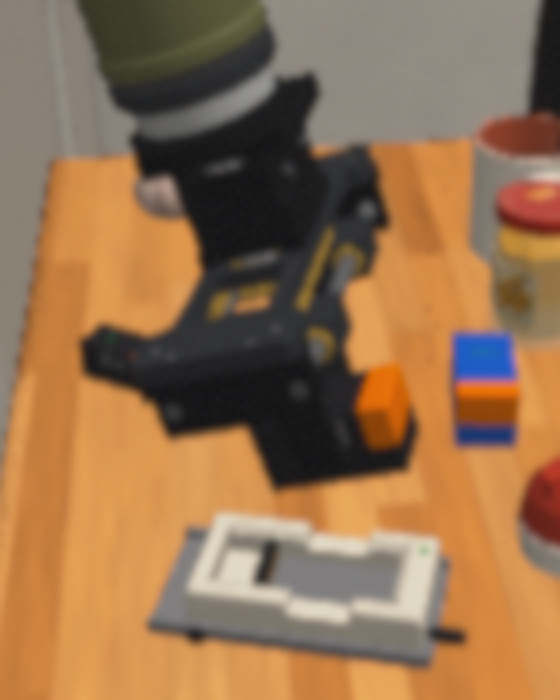

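View pics/top6.png

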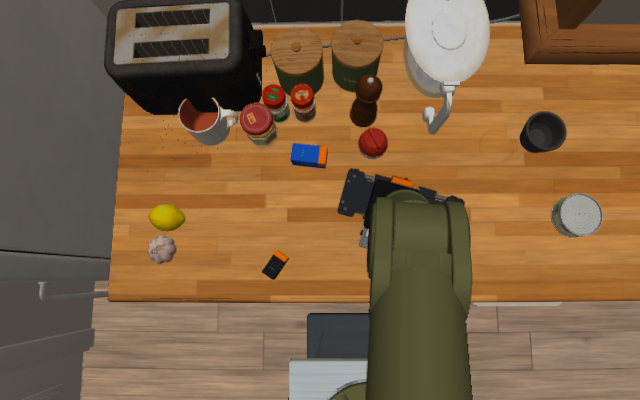

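```bash
python3 - <<'E'
from h import *
from tgt import *
Ps=[]
for k in range(3):
    c=cam('side'); P=cloud(c); P[c['range_z']==0]=np.nan; Ps.append(P)
P=np.nanmedian(Ps,0).reshape(-1,3); I=c['img'].reshape(-1,3).astype(int)
o=env.get_obs(); R=Ro.from_euler('xyz',o['tool_rot'],degrees=True)*Ro.from_euler('x',180,degrees=True)
toe=o['tool_pos']-R.apply(OFF); q=R.inv().apply(P-toe)*1000
k=(abs(q[:,0]-36)<50)&(abs(q[:,1])<26)&(q[:,2]>-10)&(q[:,2]<55); q=q[k];I=I[k]
s=q[:,1]<-12
print('side face y',np.percentile(q[s&(q[:,0]>50)][:,1],[5,50,95]))
# front face histogram
H,_,_=np.histogram2d(q[s][:,2],q[s][:,0],bins=[np.arange(-8,52,3),np.arange(-12,88,4)]); print(H[::-1].astype(int))
org=(I[:,0]>150)&(I[:,2]<70)&(I[:,1]<120); print('orange x',np.percentile(q[org][:,0],[2,50,98]),'z',np.percentile(q[org][:,2],[2,98]),'y',np.percentile(q[org][:,1],[2,98]))
print('all x', np.percentile(q[s&(q[:,2]<10)][:,0],[1,99]))
E
```

```text
side face y [-20.86055515 -19.74393752 -14.27015051]
[[0 0 0 0 0 0 0 0 0 0 0 0 0 0 0 0 0 0 0 0 0 0 0 0]
 [0 0 0 0 0 0 0 0 0 0 0 0 0 0 0 0 0 0 0 0 0 0 0 0]
 [0 0 0 0 0 0 0 0 0 0 0 0 0 2 5 1 2 1 4 6 3 0 0 0]
 [0 0 0 2 3 4 3 1 0 0 0 0 0 0 5 6 5 6 3 2 6 2 0 0]
 [0 0 0 2 2 2 2 1 0 0 0 0 0 1 2 2 3 2 3 4 3 2 0 0]
 [0 0 0 2 3 1 2 3 0 0 0 0 0 0 2 3 3 2 2 2 3 2 0 0]
 [0 0 0 1 4 2 4 3 0 0 0 0 0 1 5 3 3 3 2 2 4 2 0 0]
 [0 0 0 2 2 2 1 2 0 0 0 0 0 0 2 3 2 3 4 3 4 2 0 0]
 [0 0 0 2 3 4 3 1 0 0 0 0 0 1 3 4 2 2 3 2 3 1 0 0]
 [0 0 0 2 2 2 3 2 0 0 0 0 0 0 2 2 4 2 2 3 3 2 0 0]
 [0 0 0 1 3 3 2 3 0 0 0 0 0 0 4 2 2 5 3 2 3 2 0 0]
 [0 0 0 2 3 2 2 2 0 0 0 0 0 1 3 4 2 2 2 2 3 3 0 0]
 [0 0 0 1 2 2 3 1 0 0 0 0 0 0 3 1 3 3 4 3 2 1 0 0]
 [0 0 0 3 2 3 3 3 0 0 0 0 0 1 3 2 4 2 3 3 4 1 0 0]
 [0 0 0 1 2 2 2 3 2 2 1 1 3 3 2 2 2 3 2 2 4 1 0 0]
 [0 0 0 3 3 1 3 2 3 2 3 4 2 2 3 3 2 2 3 3 3 0 0 0]
 [0 0 0 0 1 0 0 0 0 0 0 0 1 0 0 0 0 0 0 0 0 0 0 0]
 [0 0 0 0 0 0 0 0 0 0 0 0 0 0 0 0 0 0 0 0 0 0 0 0]
 [0 0 0 0 0 0 0 0 0 0 0 0 0 0 0 0 0 0 0 0 0 0 0 0]]
orange x [ 2.84835019 69.90620864 72.86055132] z [ 1.21263462 40.94032474] y [-20.95077218  14.8451401 ]
all x [ 2.05192032 72.20083946]
```

```bash
python3 tgt.py -24 22 18 0.5; python3 tgt.py -24 6 18 0.5
```

```text
TCP target [453.3 -46.2  69.5]
t 8.38 pos [454.9 -46.  122.2] rot [-179.94  -17.94  -16.32] F [-0.7  0.5 -3. ] w 38.3
 shift(tool now) mm [-17.7   0.8  49.6]  rotvec [-0.06  0.06 -0.02]  shift(in target axes) [-17.7   0.7  49.6]
t 8.38 toe(bay) [-22.5   1.3  74.7] yaw,pitch,roll [  0.   -17.94   0.06] Fbay [-0.8  0.2 -3. ] M [ 0.06  0.6  -0.01] w 38.3
TCP target [453.3 -46.2  53.5]
t 8.38 pos [454.9 -46.  122.2] rot [-179.94  -17.94  -16.32] F [-0.7  0.5 -3. ] w 38.3
 shift(tool now) mm [-22.6   0.8  64.8]  rotvec [-0.06  0.06 -0.02]  shift(in target axes) [-22.7   0.7  64.8]
t 8.38 toe(bay) [-22.5   1.3  74.7] yaw,pitch,roll [  0.   -17.94   0.06] Fbay [-0.8  0.2 -3. ] M [ 0.06  0.6  -0.01] w 38.3
```

```bash
python3 -m pendant '[{"rx":0,"ry":0,"rz":0,"tx":-3.7,"ty":0.8,"tz":9.6,"jaw":30},{"rx":0,"ry":0,"rz":0,"tx":-5,"ty":0,"tz":14,"jaw":30},{"rx":0,"ry":0,"rz":0,"tx":-5,"ty":0,"tz":14,"jaw":30},{"rx":0,"ry":0,"rz":0,"tx":-4,"ty":0,"tz":12,"jaw":30},{"rx":0,"ry":0,"rz":0,"tx":0,"ty":0,"tz":0,"jaw":30},{"rx":0,"ry":0,"rz":0,"tx":0,"ty":0,"tz":0,"jaw":30},{"rx":0,"ry":0,"rz":0,"tx":0,"ty":0,"tz":0,"jaw":30}]'; python3 tgt.py -24 10 18 0.5
```

```text
time_s: 8.97
tool_pos: [0.4534, -0.0465, 0.0702]
tool_rot: [-180.0, -18.0, -16.3]
force: [0.5, -0.8, -3.2]
grip_width: 0.0375
TCP target [453.3 -46.2  57.5]
t 8.97 pos [453.4 -46.5  70.2] rot [-179.96  -18.04  -16.33] F [ 0.5 -0.8 -3.2] w 37.5
 shift(tool now) mm [-4.1 -0.2 12. ]  rotvec [-0.03 -0.04 -0.03]  shift(in target axes) [-4.1 -0.2 12. ]
t 8.97 toe(bay) [-23.8   0.3  22.6] yaw,pitch,roll [ -0.02 -18.04   0.04] Fbay [ 0.7 -0.7 -3.2] M [ 0.09  0.58 -0.01] w 37.5
```

Toe is 6.6 mm above the rim. I'll look before entering.

```bash
cat > zs.py <<'E'
import sys
from h import *
s=cam('side')
b=cv2.resize(s['img'][150:280,260:370],None,fx=4.6,fy=4.6,interpolation=cv2.INTER_CUBIC)
cv2.imwrite('pics/'+sys.argv[1],b[:,:,::-1])
E
python3 zs.py sz7.png
```

```text
(no output)
```

View pics/sz7.png

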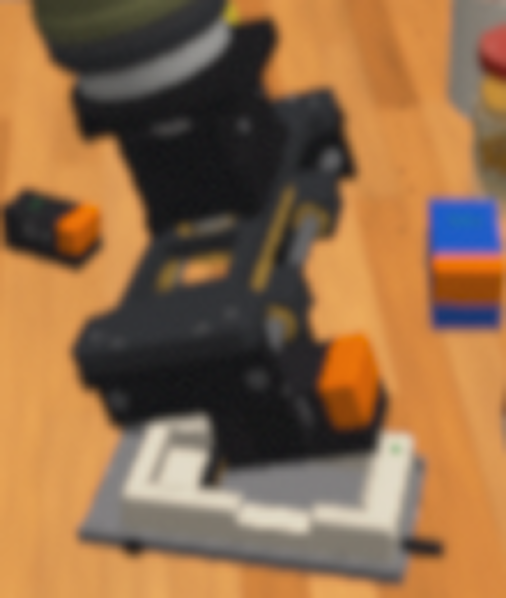

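```bash
python3 -m pendant '[{"rx":0,"ry":0,"rz":0,"tx":-1,"ty":0,"tz":3,"jaw":30},{"rx":0,"ry":0,"rz":0,"tx":-1,"ty":0,"tz":3,"jaw":30},{"rx":0,"ry":0,"rz":0,"tx":-1,"ty":0,"tz":3,"jaw":30},{"rx":0,"ry":0,"rz":0,"tx":-1,"ty":0,"tz":3,"jaw":30},{"rx":0,"ry":0,"rz":0,"tx":0,"ty":0,"tz":0,"jaw":30}]'; python3 tgt.py -24 2 18 0.5
```

```text
time_s: 9.43
tool_pos: [0.4521, -0.0462, 0.0562]
tool_rot: [-180.0, -18.0, -16.3]
force: [0.7, 0.5, -3.7]
grip_width: 0.0377
TCP target [453.3 -46.2  49.5]
t 9.43 pos [452.1 -46.2  56.2] rot [-179.99  -17.96  -16.29] F [ 0.7  0.5 -3.7] w 37.7
 shift(tool now) mm [-1.  -0.3  6.7]  rotvec [-0.01  0.04  0.01]  shift(in target axes) [-1.  -0.3  6.7]
t 9.43 toe(bay) [-25.2   0.2   8.7] yaw,pitch,roll [ 1.000e-02 -1.796e+01  1.000e-02] Fbay [ 0.6  0.6 -3.7] M [0.28 0.64 0.04] w 37.7
```

```bash
python3 -m pendant '[{"rx":0,"ry":0,"rz":0,"tx":0,"ty":0,"tz":2.5,"jaw":30},{"rx":0,"ry":0,"rz":0,"tx":-1,"ty":0,"tz":2.5,"jaw":30},{"rx":0,"ry":0,"rz":0,"tx":0,"ty":0,"tz":0,"jaw":30},{"rx":0,"ry":0,"rz":0,"tx":0,"ty":0,"tz":0,"jaw":30}]'; python3 tgt.py -24 0 18 0.5
```

```text
time_s: 9.77
tool_pos: [0.4528, -0.0465, 0.0515]
tool_rot: [-180.0, -18.0, -16.3]
force: [0.8, 1.6, -4.2]
grip_width: 0.0378
TCP target [453.3 -46.2  47.5]
t 9.77 pos [452.8 -46.5  51.5] rot [-179.99  -17.98  -16.3 ] F [ 0.8  1.6 -4.2] w 37.8
 shift(tool now) mm [-0.9 -0.4  3.9]  rotvec [-0.01  0.02 -0.  ]  shift(in target axes) [-0.9 -0.4  3.9]
t 9.77 toe(bay) [-24.4   0.2   4. ] yaw,pitch,roll [ 0.000e+00 -1.798e+01  1.000e-02] Fbay [ 0.3  1.8 -4.2] M [0.4  0.58 0.06] w 37.8
```

```bash
python3 -m pendant '[{"rx":0,"ry":0,"rz":0,"tx":0,"ty":-0.6,"tz":0,"jaw":30},{"rx":0,"ry":0,"rz":0,"tx":-0.5,"ty":0,"tz":1.8,"jaw":30},{"rx":0,"ry":0,"rz":0,"tx":0,"ty":0,"tz":0,"jaw":30},{"rx":0,"ry":0,"rz":0,"tx":0,"ty":0,"tz":0,"jaw":30}]'; python3 tgt.py -34 0.5 18 0.6
```

```text
time_s: 10.1
tool_pos: [0.4529, -0.0463, 0.0497]
tool_rot: [180.0, -18.0, -16.3]
force: [-1.1, -0.8, -3.0]
grip_width: 0.0377
TCP target [443.7 -43.3  48. ]
t 10.1 pos [452.9 -46.3  49.7] rot [179.98 -17.98 -16.3 ] F [-1.1 -0.8 -3. ] w 37.7
 shift(tool now) mm [-9.7 -0.2 -1.4]  rotvec [ 0.02  0.02 -0.  ]  shift(in target axes) [-9.7 -0.2 -1.4]
t 10.10 toe(bay) [-24.3   0.4   2.2] yaw,pitch,roll [-1.000e-02 -1.798e+01 -2.000e-02] Fbay [-0.9 -1.1 -3. ] M [ 0.02  0.64 -0.05] w 37.7
```

```bash
python3 -m pendant '[{"rx":0,"ry":0,"rz":0,"tx":-2,"ty":0,"tz":-0.6,"jaw":30},{"rx":0,"ry":0,"rz":0,"tx":-2,"ty":0,"tz":-0.6,"jaw":30},{"rx":0,"ry":0,"rz":0,"tx":0,"ty":0,"tz":0,"jaw":30},{"rx":0,"ry":0,"rz":0,"tx":0,"ty":0,"tz":0,"jaw":30}]'; python3 tgt.py -34 0.5 18 0.6
```

```text
time_s: 10.43
tool_pos: [0.4499, -0.0451, 0.0504]
tool_rot: [180.0, -18.1, -16.3]
force: [1.6, -1.4, -3.1]
grip_width: 0.0375
TCP target [443.7 -43.3  48. ]
t 10.43 pos [449.9 -45.1  50.4] rot [180.   -18.12 -16.3 ] F [ 1.6 -1.4 -3.1] w 37.5
 shift(tool now) mm [-6.9  0.   0.2]  rotvec [ 0.   -0.12 -0.  ]  shift(in target axes) [-6.9  0.   0.2]
t 10.43 toe(bay) [-27.5   0.6   2.8] yaw,pitch,roll [ -0.   -18.12  -0.  ] Fbay [ 1.9 -0.9 -3.1] M [-0.   -0.01 -0.03] w 37.5
```

```bash
python3 -m pendant '[{"rx":0,"ry":0,"rz":0,"tx":-2,"ty":0,"tz":-0.6,"jaw":30},{"rx":0,"ry":0,"rz":0,"tx":0,"ty":0,"tz":0,"jaw":30},{"rx":0,"ry":0,"rz":0,"tx":0,"ty":0,"tz":0,"jaw":30}]'; python3 tgt.py -34 0.5 18 0.6
```

```text
time_s: 10.68
tool_pos: [0.4482, -0.0446, 0.0505]
tool_rot: [-180.0, -18.1, -16.3]
force: [3.6, -1.6, -2.3]
grip_width: 0.0378
TCP target [443.7 -43.3  48. ]
t 10.68 pos [448.2 -44.6  50.5] rot [-179.99  -18.14  -16.3 ] F [ 3.6 -1.6 -2.3] w 37.8
 shift(tool now) mm [-5.2  0.1  0.9]  rotvec [-0.01 -0.14 -0.  ]  shift(in target axes) [-5.2  0.1  0.9]
t 10.68 toe(bay) [-29.3   0.7   2.9] yaw,pitch,roll [ 0.000e+00 -1.814e+01  1.000e-02] Fbay [ 3.9 -0.5 -2.3] M [-0.12 -0.48 -0.04] w 37.8
```

```bash
python3 -m pendant '[{"rx":0,"ry":0,"rz":0,"tx":-2,"ty":0,"tz":-0.3,"jaw":30},{"rx":0,"ry":0,"rz":0,"tx":-2,"ty":0,"tz":-0.3,"jaw":30},{"rx":0,"ry":0,"rz":0,"tx":-1.5,"ty":0,"tz":0,"jaw":30},{"rx":0,"ry":0,"rz":0,"tx":0,"ty":0,"tz":0,"jaw":30},{"rx":0,"ry":0,"rz":0,"tx":0,"ty":0,"tz":0,"jaw":30}]'; python3 tgt.py -35 0.5 18 0.6; python3 zs.py sz8.png
```

```text
time_s: 11.1
tool_pos: [0.4444, -0.0434, 0.0504]
tool_rot: [-180.0, -18.3, -16.3]
force: [5.8, -3.9, 0.6]
grip_width: 0.0375
TCP target [442.7 -43.1  48. ]
t 11.1 pos [444.4 -43.4  50.4] rot [-179.98  -18.31  -16.3 ] F [ 5.8 -3.9  0.6] w 37.5
 shift(tool now) mm [-2.4  0.2  1.7]  rotvec [-0.02 -0.31 -0.  ]  shift(in target axes) [-2.4  0.2  1.7]
t 11.10 toe(bay) [-33.1   0.8   2.7] yaw,pitch,roll [ 1.000e-02 -1.831e+01  2.000e-02] Fbay [ 6.6 -2.1  0.6] M [-0.32 -0.92 -0.12] w 37.5
```

View pics/sz8.png

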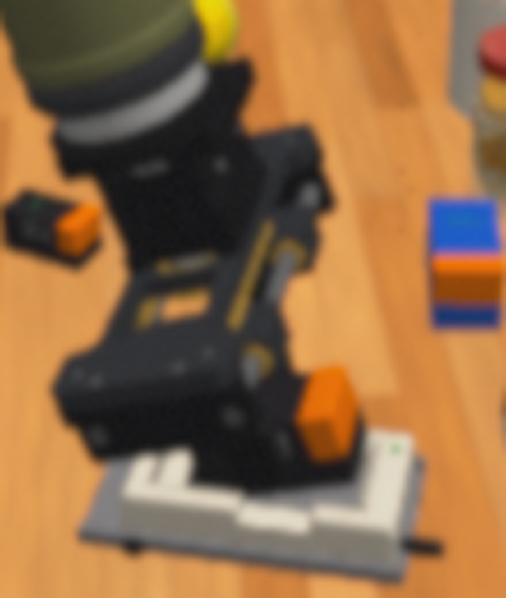

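```bash
python3 -m pendant '[{"rx":0,"ry":0,"rz":0,"tx":-1.3,"ty":0.3,"tz":0,"jaw":30},{"rx":0,"ry":-3,"rz":0,"tx":0.3,"ty":0,"tz":1.8,"jaw":30},{"rx":0,"ry":-3,"rz":0,"tx":0.6,"ty":0,"tz":1.8,"jaw":30},{"rx":0,"ry":0,"rz":0,"tx":0,"ty":0,"tz":0,"jaw":30},{"rx":0,"ry":0,"rz":0,"tx":0,"ty":0,"tz":0,"jaw":30}]'; python3 tgt.py -35.5 0.5 12 0.6
```

```text
time_s: 11.57
tool_pos: [0.446, -0.0441, 0.0468]
tool_rot: [-179.9, -12.3, -16.3]
force: [6.0, -2.5, 1.8]
grip_width: 0.0381
TCP target [445.7 -43.9  45.2]
t 11.57 pos [446.  -44.1  46.8] rot [-179.93  -12.33  -16.33] F [ 6.  -2.5  1.8] w 38.1
 shift(tool now) mm [-0.7 -0.   1.5]  rotvec [-0.06 -0.33 -0.03]  shift(in target axes) [-0.7 -0.   1.5]
t 11.57 toe(bay) [-34.9   0.6   2. ] yaw,pitch,roll [ -0.02 -12.33   0.06] Fbay [ 6.5 -0.8  1.8] M [-0.34 -1.15 -0.09] w 38.1
```

```bash
python3 -m pendant '[{"rx":0,"ry":0,"rz":0,"tx":-1.4,"ty":0,"tz":0.2,"jaw":30},{"rx":0,"ry":-2,"rz":0,"tx":0.5,"ty":0,"tz":1.2,"jaw":30},{"rx":0,"ry":-2,"rz":0,"tx":0.7,"ty":0,"tz":1.2,"jaw":30},{"rx":0,"ry":0,"rz":0,"tx":0,"ty":0,"tz":0,"jaw":30},{"rx":0,"ry":0,"rz":0,"tx":0,"ty":0,"tz":0,"jaw":30}]'; python3 tgt.py -36.5 0.5 8 0.6; python3 zs.py sz9.png
```

```text
time_s: 11.98
tool_pos: [0.4464, -0.0441, 0.0441]
tool_rot: [-179.9, -8.4, -16.3]
force: [6.3, -3.2, 1.9]
grip_width: 0.0378
TCP target [446.8 -44.3  43.1]
t 11.98 pos [446.4 -44.1  44.1] rot [-179.93   -8.36  -16.32] F [ 6.3 -3.2  1.9] w 37.8
 shift(tool now) mm [0.3 0.  1. ]  rotvec [-0.07 -0.36 -0.02]  shift(in target axes) [0.3 0.  1. ]
t 11.98 toe(bay) [-36.8   0.7   1.3] yaw,pitch,roll [-0.01 -8.36  0.07] Fbay [ 6.9 -1.3  1.9] M [-0.2  -1.3   0.04] w 37.8
```

View pics/sz9.png

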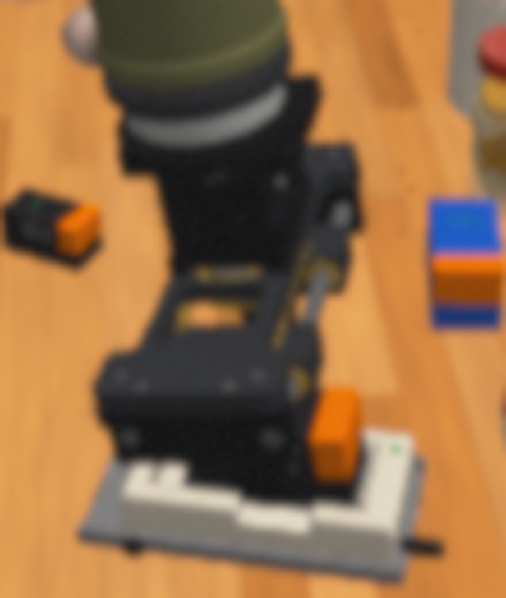

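```bash
python3 -m pendant '[{"rx":0,"ry":-2,"rz":0,"tx":0.8,"ty":0,"tz":1.1,"jaw":30},{"rx":0,"ry":-2,"rz":0,"tx":0.9,"ty":0,"tz":1.1,"jaw":30},{"rx":0,"ry":0,"rz":0,"tx":0,"ty":0,"tz":0,"jaw":30},{"rx":0,"ry":0,"rz":0,"tx":0,"ty":0,"tz":0,"jaw":30}]'; python3 tgt.py -36.3 0 0 0.6
```

```text
time_s: 12.37
tool_pos: [0.448, -0.0445, 0.0417]
tool_rot: [-179.9, -4.3, -16.3]
force: [6.5, -2.1, 0.7]
grip_width: 0.0379
TCP target [450.8 -45.4  38. ]
t 12.37 pos [448.  -44.5  41.7] rot [-179.93   -4.32  -16.32] F [ 6.5 -2.1  0.7] w 37.9
 shift(tool now) mm [2.7 0.1 3.9]  rotvec [-0.07 -4.32 -0.02]  shift(in target axes) [3.  0.1 3.7]
t 12.37 toe(bay) [-37.2   0.7   1.1] yaw,pitch,roll [-0.01 -4.32  0.07] Fbay [ 6.8 -0.2  0.7] M [-0.07 -1.35 -0.02] w 37.9
```

```bash
python3 -m pendant '[{"rx":0,"ry":-2.1,"rz":0,"tx":1.0,"ty":0,"tz":1.2,"jaw":30},{"rx":0,"ry":-2.2,"rz":0,"tx":1.1,"ty":0,"tz":1.2,"jaw":30},{"rx":0,"ry":0,"rz":0,"tx":0,"ty":0,"tz":0,"jaw":30},{"rx":0,"ry":0,"rz":0,"tx":0,"ty":0,"tz":0,"jaw":30},{"rx":0,"ry":0,"rz":0,"tx":0,"ty":0,"tz":0,"jaw":30}]'; python3 tgt.py -36.3 0 0 0.6
```

```text
time_s: 12.78
tool_pos: [0.4499, -0.0451, 0.0392]
tool_rot: [-179.9, -0.0, -16.3]
force: [5.4, -1.9, -1.4]
grip_width: 0.0372
TCP target [450.8 -45.4  38. ]
t 12.78 pos [449.9 -45.1  39.2] rot [-1.7994e+02 -2.0000e-02 -1.6310e+01] F [ 5.4 -1.9 -1.4] w 37.2
 shift(tool now) mm [1.  0.1 1.2]  rotvec [-0.06 -0.02 -0.01]  shift(in target axes) [1.  0.1 1.2]
t 12.78 toe(bay) [-37.3   0.7   1.2] yaw,pitch,roll [-0.01 -0.02  0.06] Fbay [ 5.7 -0.3 -1.4] M [-0.   -1.43  0.03] w 37.2
```

```bash
python3 -m pendant '[{"rx":0,"ry":0,"rz":0,"tx":0,"ty":0,"tz":0.6,"jaw":30},{"rx":0,"ry":0,"rz":0,"tx":0,"ty":0,"tz":0.6,"jaw":30},{"rx":0,"ry":0,"rz":0,"tx":0,"ty":0,"tz":0,"jaw":30},{"rx":0,"ry":0,"rz":0,"tx":0,"ty":0,"tz":0,"jaw":30}]'; python3 tgt.py; python3 -m pendant '[{"rx":0,"ry":0,"rz":0,"tx":0,"ty":0,"tz":0.4,"jaw":30},{"rx":0,"ry":0,"rz":0,"tx":0,"ty":0,"tz":0,"jaw":30},{"rx":0,"ry":0,"rz":0,"tx":0,"ty":0,"tz":0,"jaw":30}]'; python3 tgt.py
```

```text
time_s: 13.12
tool_pos: [0.4499, -0.045, 0.0382]
tool_rot: [-179.9, -0.1, -16.3]
force: [6.2, -1.3, -0.4]
grip_width: 0.0376
t 13.12 toe(bay) [-37.3   0.7   0.2] yaw,pitch,roll [-0.   -0.06  0.05] Fbay [ 6.3  0.5 -0.4] M [ 0.04 -1.33  0.02] w 37.6
time_s: 13.37
tool_pos: [0.45, -0.0451, 0.038]
tool_rot: [-180.0, -0.1, -16.3]
force: [6.5, -2.5, 2.1]
grip_width: 0.0381
t 13.37 toe(bay) [-37.2   0.8  -0. ] yaw,pitch,roll [-0.   -0.07  0.05] Fbay [ 6.9 -0.6  2.1] M [ 0.02 -1.25 -0.02] w 38.1
```

```bash
python3 -m pendant '[{"rx":0,"ry":0,"rz":0,"tx":0.4,"ty":0,"tz":0.5,"jaw":30},{"rx":0,"ry":0,"rz":0,"tx":0.4,"ty":0,"tz":0,"jaw":30},{"rx":0,"ry":0,"rz":0,"tx":0,"ty":0,"tz":0,"jaw":30},{"rx":0,"ry":0,"rz":0,"tx":0,"ty":0,"tz":0,"jaw":30}]'; python3 tgt.py
```

```text
time_s: 13.7
tool_pos: [0.45, -0.0451, 0.0379]
tool_rot: [-180.0, 0.0, -16.3]
force: [1.9, -1.4, 10.0]
grip_width: 0.0378
t 13.70 toe(bay) [-37.2   0.7  -0. ] yaw,pitch,roll [-0.    0.04  0.01] Fbay [ 2.2 -0.8 10. ] M [-0.05 -0.42  0.06] w 37.8
```

```bash
python3 -m pendant '[{"rx":0,"ry":0,"rz":0,"tx":0,"ty":0,"tz":0,"jaw":44},{"rx":0,"ry":0,"rz":0,"tx":0,"ty":0,"tz":0,"jaw":54},{"rx":0,"ry":0,"rz":0,"tx":0,"ty":0,"tz":0,"jaw":60},{"rx":0,"ry":0,"rz":0,"tx":0,"ty":0,"tz":0,"jaw":60},{"rx":0,"ry":0,"rz":0,"tx":0,"ty":0,"tz":-10,"jaw":60},{"rx":0,"ry":0,"rz":0,"tx":0,"ty":0,"tz":-20,"jaw":60},{"rx":0,"ry":0,"rz":0,"tx":0,"ty":0,"tz":-20,"jaw":60},{"rx":0,"ry":0,"rz":0,"tx":0,"ty":0,"tz":-10,"jaw":30},{"rx":0,"ry":0,"rz":0,"tx":0,"ty":0,"tz":0,"jaw":10},{"rx":0,"ry":0,"rz":0,"tx":0,"ty":0,"tz":0,"jaw":0},{"rx":0,"ry":0,"rz":0,"tx":0,"ty":0,"tz":0,"jaw":0}]'; python3 tgt.py; python3 zs.py sz10.png; cat > pk.py <<'E'
from h import *
from tgt import *
for n in ('side','top'):
    Ps=[]
    for k in range(3):
        c=cam(n); P=cloud(c); P[c['range_z']==0]=np.nan; Ps.append(P)
    P=np.nanmedian(Ps,0).reshape(-1,3); q=Y.inv().apply(P-B)*1000
    k=(abs(q[:,0])<42)&(abs(q[:,1])<22)&(q[:,2]>34)&(q[:,2]<48); t=q[k]
    print(n,k.sum())
    if k.sum()>30: print('top z by x',[(int(x),round(float(np.median(t[abs(t[:,0]-x)<4][:,2])),1)) for x in range(-32,36,8) if (abs(t[:,0]-x)<4).sum()>3], 'x',np.percentile(t[:,0],[1,99]),'y',np.percentile(t[:,1],[1,99]))
E
python3 pk.py
```

```text
time_s: 14.62
tool_pos: [0.4467, -0.0447, 0.0949]
tool_rot: [180.0, 0.4, -16.3]
force: [-0.2, 0.4, -0.2]
grip_width: 0.0407
t 14.62 toe(bay) [-40.6   0.1  57.1] yaw,pitch,roll [-0.    0.43 -0.02] Fbay [-0.3  0.3 -0.2] M [0.04 0.02 0.01] w 40.7
side 453
top z by x [(-32, 39.4), (-24, 39.3), (-16, 39.4), (-8, 39.3), (0, 39.5), (8, 39.4), (16, 39.6), (24, 39.7), (32, 39.7)] x [-34.95986863  36.25344659] y [-20.26016121  16.25912972]
top 167
top z by x [(-32, 40.9), (-24, 40.9), (-16, 40.4), (-8, 41.4)] x [-36.08936738  -6.91677099] y [-18.34248427  18.64531563]
```

View pics/sz10.png

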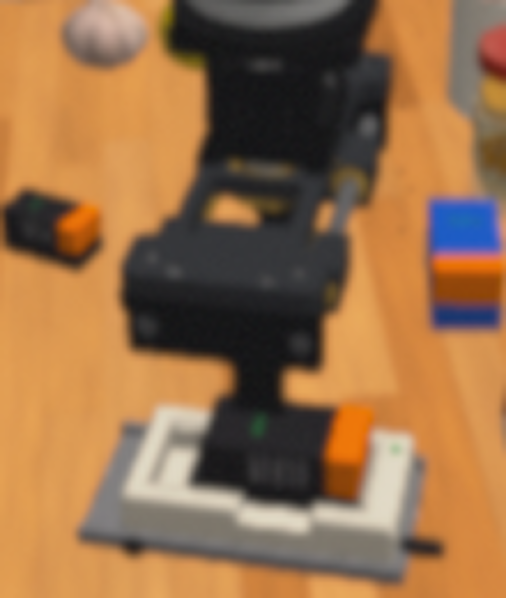

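Pack lies level and against the end wall. I'll do a gentle confirming press with closed fingers on the top, toward the orange end.

```bash
python3 -m pendant '[{"rx":0,"ry":0,"rz":0,"tx":10,"ty":0,"tz":0,"jaw":0},{"rx":0,"ry":0,"rz":0,"tx":10,"ty":0,"tz":8,"jaw":0},{"rx":0,"ry":0,"rz":0,"tx":0,"ty":0,"tz":10,"jaw":0},{"rx":0,"ry":0,"rz":0,"tx":0,"ty":0,"tz":4,"jaw":0},{"rx":0,"ry":0,"rz":0,"tx":0,"ty":0,"tz":2,"jaw":0},{"rx":0,"ry":0,"rz":0,"tx":0,"ty":0,"tz":0,"jaw":0},{"rx":0,"ry":0,"rz":0,"tx":0,"ty":0,"tz":0,"jaw":0},{"rx":0,"ry":0,"rz":0,"tx":0,"ty":0,"tz":0,"jaw":0}]' 20; python3 tgt.py
```

```text
time_s: 15.63
tool_pos: [0.4669, -0.0504, 0.0721]
tool_rot: [180.0, 0.3, -16.3]
force: [0.2, -0.0, -0.1]
grip_width: 0.0004
t 15.63 toe(bay) [-19.6   0.3  34.3] yaw,pitch,roll [ 0.    0.28 -0.01] Fbay [ 0.2  0.1 -0.1] M [ 0.08 -0.01  0.02] w 0.4
```

```bash
python3 -m pendant '[{"rx":0,"ry":0,"rz":0,"tx":0,"ty":0,"tz":2.5,"jaw":0},{"rx":0,"ry":0,"rz":0,"tx":0,"ty":0,"tz":2.5,"jaw":0},{"rx":0,"ry":0,"rz":0,"tx":0,"ty":0,"tz":0,"jaw":0},{"rx":0,"ry":0,"rz":0,"tx":0,"ty":0,"tz":0,"jaw":0}]'; python3 -m pendant '[{"rx":0,"ry":0,"rz":0,"tx":0,"ty":0,"tz":0.6,"jaw":0},{"rx":0,"ry":0,"rz":0,"tx":0,"ty":0,"tz":0,"jaw":0},{"rx":0,"ry":0,"rz":0,"tx":0,"ty":0,"tz":0,"jaw":0}]'
```

```text
time_s: 15.97
tool_pos: [0.4667, -0.0505, 0.0667]
tool_rot: [180.0, 0.3, -16.3]
force: [0.6, 0.3, -0.7]
grip_width: 0.0006
time_s: 16.22
tool_pos: [0.467, -0.0505, 0.0665]
tool_rot: [180.0, 0.3, -16.3]
force: [-0.6, 0.2, 2.6]
grip_width: 0.0007
```

```bash
python3 -m pendant '[{"rx":0,"ry":0,"rz":0,"tx":0,"ty":0,"tz":0.4,"jaw":0},{"rx":0,"ry":0,"rz":0,"tx":0,"ty":0,"tz":0,"jaw":0},{"rx":0,"ry":0,"rz":0,"tx":0,"ty":0,"tz":0,"jaw":0}]'
```

```text
time_s: 16.47
tool_pos: [0.4669, -0.0505, 0.0664]
tool_rot: [180.0, 0.3, -16.3]
force: [-1.4, 0.9, 5.6]
grip_width: 0.0002
```

```bash
python3 -m pendant '[{"rx":0,"ry":0,"rz":0,"tx":0,"ty":0,"tz":0.5,"jaw":0},{"rx":0,"ry":0,"rz":0,"tx":0,"ty":0,"tz":0,"jaw":0},{"rx":0,"ry":0,"rz":0,"tx":0,"ty":0,"tz":0,"jaw":0}]'; python3 -m pendant '[{"rx":0,"ry":0,"rz":0,"tx":0,"ty":0,"tz":0.3,"jaw":0},{"rx":0,"ry":0,"rz":0,"tx":0,"ty":0,"tz":0,"jaw":0},{"rx":0,"ry":0,"rz":0,"tx":0,"ty":0,"tz":0,"jaw":0}]'
```

```text
time_s: 16.72
tool_pos: [0.467, -0.0504, 0.0664]
tool_rot: [180.0, 0.3, -16.3]
force: [-4.0, 1.1, 9.5]
grip_width: 0.0007
time_s: 16.97
tool_pos: [0.467, -0.0505, 0.0664]
tool_rot: [179.9, 0.3, -16.3]
force: [-4.5, -0.1, 11.8]
grip_width: 0.0005
```

It stays rigid at 12 N, so it is on the floor. I'll retract and check.

```bash
python3 -m pendant '[{"rx":0,"ry":0,"rz":0,"tx":0,"ty":0,"tz":-5,"jaw":0},{"rx":0,"ry":0,"rz":0,"tx":0,"ty":0,"tz":-20,"jaw":0},{"rx":0,"ry":0,"rz":0,"tx":0,"ty":0,"tz":-30,"jaw":0},{"rx":0,"ry":0,"rz":0,"tx":0,"ty":0,"tz":-35,"jaw":0},{"rx":0,"ry":0,"rz":0,"tx":0,"ty":20,"tz":-25,"jaw":0},{"rx":0,"ry":0,"rz":0,"tx":0,"ty":30,"tz":-10,"jaw":0},{"rx":0,"ry":0,"rz":0,"tx":0,"ty":30,"tz":0,"jaw":0},{"rx":0,"ry":0,"rz":0,"tx":0,"ty":30,"tz":0,"jaw":0},{"rx":0,"ry":0,"rz":0,"tx":0,"ty":30,"tz":0,"jaw":0},{"rx":0,"ry":0,"rz":0,"tx":0,"ty":15,"tz":0,"jaw":0},{"rx":0,"ry":0,"rz":0,"tx":0,"ty":0,"tz":0,"jaw":0},{"rx":0,"ry":0,"rz":0,"tx":0,"ty":0,"tz":0,"jaw":0}]'; python3 tgt.py; python3 pk.py; python3 - <<'E'
from h import *
t=cam('top'); save(t,'top11.png')
b=cv2.resize(t['img'][170:280,250:440],None,fx=4.2,fy=4.2,interpolation=cv2.INTER_CUBIC);cv2.imwrite('pics/tz11.png',b[:,:,::-1])
E
```

```text
time_s: 17.97
tool_pos: [0.4238, -0.1997, 0.1899]
tool_rot: [-180.0, 0.3, -16.4]
force: [0.1, 0.3, -1.0]
grip_width: 0.0003
t 17.97 toe(bay) [ -19.1 -155.   152.1] yaw,pitch,roll [-0.12  0.3   0.03] Fbay [-0.   0.3 -1. ] M [0.08 0.03 0.03] w 0.3
side 230
top z by x [(-32, 36.9), (-24, 35.9), (-16, 35.9), (-8, 36.5), (0, 37.6), (8, 39.5), (16, 39.4), (24, 39.7), (32, 40.1)] x [-32.88407766  36.28640101] y [-20.49801868  16.8788046 ]
top 716
top z by x [(-32, 40.6), (-24, 41.1), (-16, 41.1), (-8, 41.1), (0, 41.1), (8, 41.1), (16, 40.7), (24, 41.0), (32, 41.1)] x [-35.77328868  35.18190343] y [-18.61289848  18.91889202]
```

View pics/tz11.png

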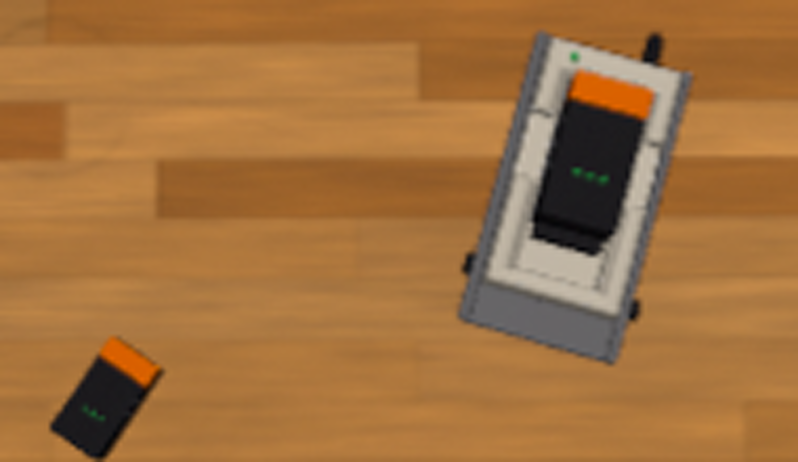

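View pics/top11.png

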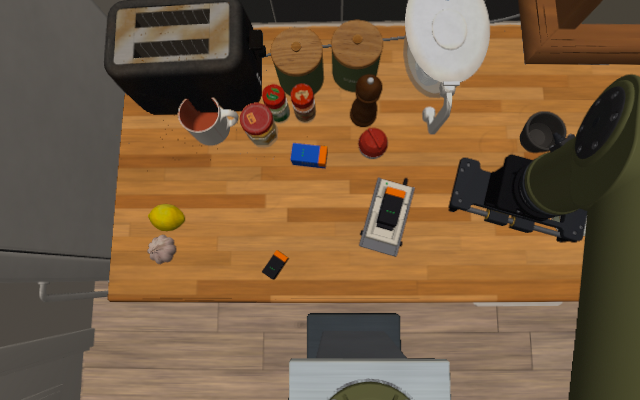

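The top view shows the pack level in the bay at (390,208), with the orange end at the end wall and the sled behind it. The decoys at (275,265) and (309,155) have not moved, and the arm is clear.

```bash
python3 -c "
from cell import env
print(env.sign_off())"
```

```text
the job is handed in; nothing more can be done
None
```

The hand mixer's battery pack is seated flat in the charging cradle, and I handed the job in at about 18 s of the 56 s allowed.

I gripped the larger black and orange pack and tilted it about 18° with the contact end down. That end went into the bay first and pushed the sprung sled back, with the sideways force rising from about 4 to 7 N. I then rocked the orange end down until the pack was level and touched the floor, let go, and pressed once on top with closed fingers.

**Seating:** The floor was felt at about 10 N with the pack still in the grip, and the top press at about 12 N gave no further movement. Both are under the 25 N limit for the cradle.

**Position:** The final top camera view shows the pack's top level to within 0.5 mm along its length. It spans -36 to +35 mm in the bay, with the orange end at the end wall. The robot was clear of everything, and the small pack, the blue pack and the other items had not moved.

**Disagreements:**
- **Camera heights:** The two cameras differ by about 1.5 mm (top 41 mm, side 39.5 mm, against 40 mm expected). That is about their stated 2 mm calibration.
- **Last side view:** It read 36 to 38 mm over the contact half. I put this down to the retracted gripper partly blocking that view, because the same camera read a level 39.3 to 39.7 mm before the top press. I did not take another side picture to confirm it.

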